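Restock the sprung jar lane, fresh jar behind the old one

ROBOT

A 6-joint arm with a two-finger parallel gripper is mounted at the origin on the work surface. World frame = base frame: x ahead of the robot, y to its left, z up, the work surface at z = 0. Lengths are in m, angles in rad, forces in N, time in s.
With the tool pointing down it reaches from about 0.3 to 0.775 m from the base axis. Payload 14.6 kg.
Tool frame: the origin (TCP) lies at the very end of the fingers, on their centre line; the grasp point (between the pads) lies 19 mm behind it (pinch_z is the distance from the TCP to the grasp point, in m); z points along the fingers, y is the direction in which the jaws open and shut (so a half turn about z gives the same grasp; the last joint's range is limited). The gripper opens to 94 mm and grips with 3 to 60 N. Pads are 16 mm wide; open, the fingers measure 119 mm over their backs; the gripper's body (75 mm by 177 mm) begins 78 mm behind the grasp point.
Start: joints at [-1.185, 0.3, 1.521, -0, 1.321, -0.067], TCP at [0.241, -0.495, 0.185] pointing down, gripper open.
Joint ranges: [-3.03, 3.03], [-0.79, 2.21], [0.23, 2.52], [-1.04, 4.18], [0, 3.07], [-2.55, 2.55]. Speed limits (rad/s): [2.22, 2.22, 2.57, 3.14, 3.14, 3.14].

INTERFACE

Orientations are given as [roll, pitch, yaw] about the fixed x, y, z axes, in that order (R = Rz(yaw) Ry(pitch) Rx(roll)).
In Python, from station import get_obs, camera, hand_in, pinch_z gives the robot as it stands.
- The arm moves only by the tool servo_tool, never from a script. Its argument "moves" is a list that holds one entry, the list of rows, each a list of 7 numbers: the turn, a rotation vector about the tool's x, y, z normalised to -1 to 1, where 1 is pi/2 rad, then the shift along the tool's x, y, z normalised to -1 to 1, where 1 is 500 mm, then the closure, from 0 (fully open) to 1 (shut). In form: [[[rx, ry, rz, x, y, z, hand], ...]]. A call has 1 to 12 rows; each row is the pose to reach, as a shift and turn from the pose measured when the call began, along the tool's axes at that moment; what a row does not reach only later rows make up. A row lasts 1/12 s, in which the tool goes at most 41.7 mm and 7.16 degrees, less where a joint would pass 70% of its speed; a pose out of reach is approached as far as the arm can. A call with a number of a shift or a turn outside -1 to 1 is refused whole. A call with a gripper value outside its range is refused whole. The fingers move at their own pace and stop on an object; "squeeze" is the grip in N (left out, the last holds). Time passes only in rows, so rows that repeat a pose let the fingers close. It gives the time, the measured TCP pose, the force and the opening at its end, in the units of the state.
- get_obs(): the state, without advancing time (a new reading comes with each control period).
- camera(name): name is "scene" or "top" or "wrist"; returns a dict with "color" (480x640x3 uint8, red, green, blue), "intrinsics" (3x3 intrinsics, pixels), "rvec" (rotation vector, rad) and "tvec" (3), from world to camera coordinates, as OpenCV has them. Camera axes: x right, y down, z forward; pixel columns grow to the right and rows downward; lengths in m; the calibration is good to about 2 mm. A picture is of the moment at which its call begins. There is no depth.
- hand_in(): hands the job in, once; it reports no verdict.
The state is a dict: "time_s": time; "qpos": joint angles; "joint_vel": joint speeds; "tau": joint torques, N m; "ee_pos": TCP position; "eef_rot": TCP orientation; "force": force on the tool from outside, world axes, zero at the start; "moment": the same for the moment, N m; "grip_width": finger opening in m.
Only numpy, scipy, OpenCV 4.12 (cv2) and the standard library are available. Lean on these libraries where they do the work, as an engineer would, in place of code of your own. Each camera call takes 0.05 s, during which the arm holds its last target.

TASK

Restock the jar lane of the counter display: take the fresh amber jar out of the steel tray, press the lane's spring pusher back with it and slip it in behind the jar that is already there, so that both stand upright in the lane with the older one still in front against the lip and the pusher resting on the fresh one. Set the fresh jar down rather than dropping it, do not lift out or tip the old jar, and leave all the other things where they are.

Things in the scene. Friction and masses are not known exactly. Their poses are not given: they have to be found in the camera images.
- new_jar_mid (a point): the fresh jar: closed amber glass cylinder with flat aluminium lid, 44 mm diameter, 68 mm high, about 0.14 kg, standing in the steel tray (tray floor 3 mm above the table, rim 14 mm). This point is on its axis half-way up (34 mm above its foot); z is its axis.
- old_jar_mid (a point): the old jar: the same kind of jar, 44 mm diameter, 68 mm high, standing in the jar lane against the front lip. This point is on its axis half-way up (34 mm); its foot is 10 mm and its lid top 78 mm above the table.
- display: clear acrylic counter display on the table, fixed, 190 mm wide, 262 mm deep, with three lanes side by side, 58 mm apart, opening towards the robot; the jar lane is any one of them. Origin: on the table below the lips, middle of the width; x to the back (away from the robot), y left, z up. Its side panels begin only 120 mm behind the lips.
- shelf_edge (a point): middle of the lower front edge of the display's clear upper shelf: 86 mm behind the lips, 168 mm above the table. The shelf (6 mm thick) runs back from there over the full width, with 50 mm bottles on it from 128 mm behind this edge. It overhangs the lane's second place: a gripper upright there strikes it; one leaning 22 to 30 degrees towards the lips passes, if it also clears the old jar's lid.
- jar_lane: the jar lane, fixed. Origin: inner face of its clear front lip (3 mm thick), middle of the lane, 6 mm above the table; x along the lane to the back, y left, z up. Floor top at z = 4 mm; dividers 49 mm apart inside, 3 mm thick, they and the lip rise to z = 22 mm. Old jar's centre seated at x = 22 mm; the fresh jar's behind it at x = 66 mm, z = 38 mm.
- pusher (a joint): the jar lane's spring pusher: distance in m of its flat front face behind the inner face of the lip. 0 at the lip, grows as it is pressed back, end stop 0.19. It rests at 0.044 on one jar, at 0.088 on two. Its spring drives it forward with about 3.6 N at 0.044 and 4.1 N at 0.09; let go, it closes at up to 0.6 m/s.
- pusher_top (a point): middle of the top edge of the pusher's flat front face: an upright black paddle 44 mm wide, 5 mm thick, its top 110 mm above the table, thus 32 mm above the old jar's lid.
- tray: low steel tray, fixed, 180 x 200 mm, 14 mm high, 3 mm wall and floor; origin under its centre. It stands on one side of the display and the scale on the other.
- scale: bench scale, fixed, 150 x 200 mm, its steel pan 30 mm above the table; leave alone. Origin under its centre.
- tin_a: flat aluminium tin, 46 mm diameter, 18 mm high, in a neighbouring lane of the display; leave alone. Origin: centre of its foot.
- tin_b: second flat tin, 46 mm diameter, 18 mm high, behind the first in the same lane; leave alone. Origin: centre of its foot.
- tin_c: flat aluminium tin, 46 mm diameter, 18 mm high, alone in the other lane; leave alone. Origin: centre of its foot.
- tray_tin: flat tin, 52 mm diameter, 20 mm high, in the tray; leave alone. Origin: centre of its foot.
- dropper: amber dropper bottle with black bulb, 33 mm diameter, 96 mm high, in the tray on the side away from the robot; leave alone. Origin: centre of its foot.
- beaker: small glass beaker, 49 mm diameter, 60 mm high, on the scale's pan; leave alone. Origin: centre of its foot.
- new_jar: the fresh jar itself, with its origin at the centre of its foot, 34 mm below its mid point.
- old_jar: the old jar itself, with its origin at the centre of its foot, 34 mm below its mid point.
There are look-alikes about, which are no part of the job. Leave any turquoise or yellow look-alike of the new_jar alone.

How it is judged:
By the outcome, as a careful person would: the job done as asked, in the order asked, and still so for the second after the job is handed in, with the robot touching nothing.
It also fails if it takes over 48 s, if anything falls off the work surface, if the arm or the gripper's body presses on something with over 40 N, if the wrist force passes 120 N, or if a joint passes its speed limit or range.

## Working session

There is one attempt and no reset: what is moved stays moved. The work goes in short steps, Python scripts to look and compute and a tool call to move; the robot and the scene stay as the last step left them, time stands still between calls to the robot, and variables do not carry over. Pictures are saved under pics/ and viewed, and the job is handed in when it is done.

Besides the shell and the picture viewer there is one more tool, called after "Call:" as name(argument=value, ...) on one line, values as JSON. servo_tool: Moves the arm, as the interface text tells. Scaled input: -1 to 1 covers 500 mm each way for a shift and pi/2 rad each way for a turn. Its arguments: {"type":"object","properties":{"moves":{"type":"array"},"squeeze":{"type":"number"}},"required":["moves"]}

```bash
ls; mkdir -p pics; python3 - <<'E'
from station import get_obs,camera,pinch_z
import cv2,pickle
print(pinch_z,get_obs())
for n in ["scene","top","wrist"]:
    c=camera(n); pickle.dump(c,open(f"pics/{n}0.pkl","wb")); cv2.imwrite(f"pics/{n}0.png",c["color"][:,:,::-1]); print(n,c["intrinsics"],c["rvec"],c["tvec"])
E
```

```text
pics
0.0188 {'time_s': 0.0, 'qpos': array([-1.18460644e+00,  3.00451862e-01,  1.52158911e+00, -1.89574516e-05,
        1.32073757e+00, -6.65875448e-02]), 'joint_vel': array([-0.00023167,  0.00131847, -0.00103583, -0.00115858, -0.00048878,
       -0.00081562]), 'tau': array([ 5.79701482e-04, -5.31805301e+01, -3.52736807e+01,  7.08931102e-02,
        2.43788684e-02, -1.12987107e-04]), 'ee_pos': array([ 0.24049076, -0.49430084,  0.18449351]), 'eef_rot': array([-3.14040817e+00, -6.05853480e-05,  4.52782101e-01]), 'force': array([ 0.91077265, -0.13007146,  0.59397672]), 'moment': array([-0.03549234, -0.03046419, -0.01725931]), 'grip_width': 0.09358151074625043}
scene [[623.4364896    0.         318.92630379]
 [  0.         623.4364896  232.56847254]
 [  0.           0.           1.        ]] [ 1.66567023  2.16713818 -0.6320735 ] [ 0.1376131  -0.38826824  1.59526702]
top [[536.12381744   0.         317.45823051]
 [  0.         536.12381744 244.13231261]
 [  0.           0.           1.        ]] [ 2.17271127 -2.17443868  0.06328183] [0.02341541 0.53048005 1.09249245]
wrist [[359.60805644   0.         319.76259025]
 [  0.         359.60805644 232.7994774 ]
 [  0.           0.           1.        ]] [-2.4697278   1.54466353  0.20469685] [-0.55023907 -0.02688097  0.39131344]
```

View pics/scene0.png

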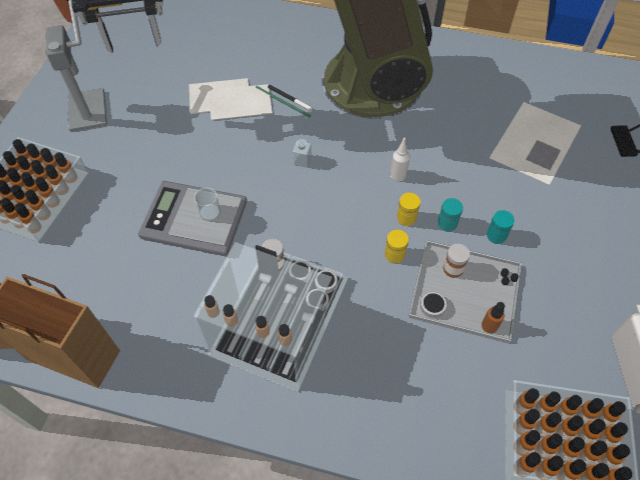

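View pics/top0.png

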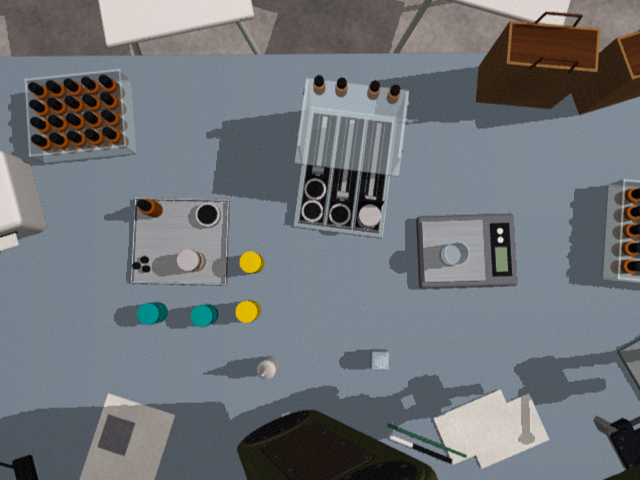

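View pics/wrist0.png

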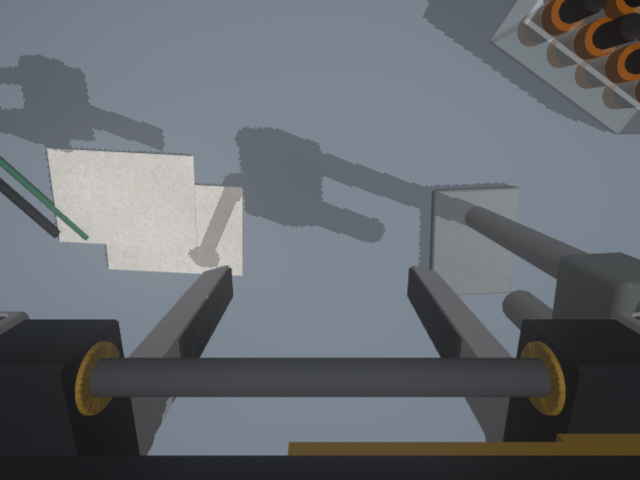

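The top view shows the fresh jar's lid at about (190,260) in the tray and the old jar's lid at (370,216) in the right-hand lane. The yellow and turquoise look-alikes are nearby. The display is slightly rotated. I'll zoom in to get exact pixels.

```bash
python3 - <<'E'
import cv2
a=cv2.imread("pics/top0.png")
cv2.imwrite("pics/t_disp.png",cv2.resize(a[70:245,285:415],None,fx=4.4,fy=3.4*1,interpolation=cv2.INTER_CUBIC)[:600])
cv2.imwrite("pics/t_tray.png",cv2.resize(a[190:340,120:280],None,fx=4,fy=4,interpolation=cv2.INTER_CUBIC))
b=cv2.imread("pics/scene0.png")
cv2.imwrite("pics/s_disp.png",cv2.resize(b[235:385,190:350],None,fx=4,fy=4,interpolation=cv2.INTER_CUBIC))
E
```

```text
(no output)
```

View pics/t_disp.png

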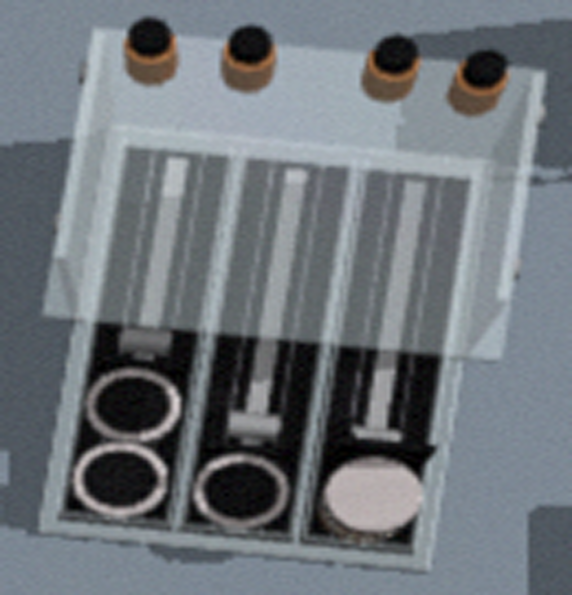

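View pics/t_tray.png

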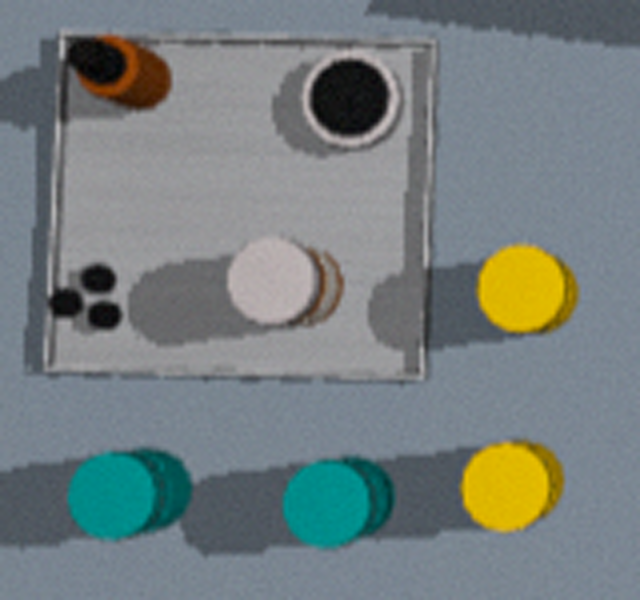

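View pics/s_disp.png

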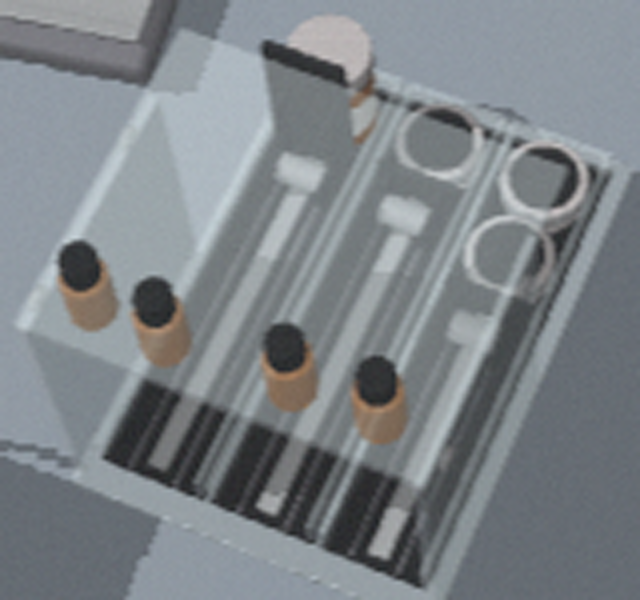

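```bash
cat > h.py <<'E'
import numpy as np,cv2,pickle
from scipy.spatial.transform import Rotation as Ro
def ray(c,px,z):
    K,R,t=np.array(c["intrinsics"]),cv2.Rodrigues(np.array(c["rvec"],float))[0],np.array(c["tvec"],float).ravel()
    d=R.T@np.linalg.inv(K)@np.array([px[0],px[1],1.]); o=-R.T@t
    return o+d*(z-o[2])/d[2]
def proj(c,P):
    return cv2.projectPoints(np.atleast_2d(np.array(P,float)),np.array(c["rvec"],float),np.array(c["tvec"],float),np.array(c["intrinsics"],float),None)[0][:,0]
def load(n): return pickle.load(open(f"pics/{n}.pkl","rb"))
E
python3 - <<'E'
from h import *
np.set_printoptions(precision=4,suppress=True)
for n,seeds in (("top0",[(188,260,.071),(370,215,.078)]),("scene0",[(458,253,.071),(272,248,.078)])):
    c=load(n); im=c["color"].astype(int)
    for u,v,z in seeds:
        ref=im[v-2:v+3,u-2:u+3].mean((0,1)); print(n,ref)
        m=(np.abs(im-ref).max(2)<22).astype(np.uint8)
        _,l=cv2.connectedComponents(m); mm=(l==l[v,u]).astype(np.uint8)
        ct=max(cv2.findContours(mm,0,1)[0],key=cv2.contourArea); e=cv2.fitEllipse(cv2.convexHull(ct)); print(e,ray(c,e[0],z))
c=load("top0")
f=lambda x,y:(285+(x-1.7)/4.4, 70+(y-1.2)/3.4)
for nm,p,z in [("FL",(42,528),0.028),("FR",(430,570),0.028),("div12 front",(180,525),.028),("div12 back",(240,155),.028),("div23 f",(300,545),.028),("div23 b",(355,170),.028),("outL f",(62,520),.028),("outR f",(422,555),.028),("shelfL",(43,315),.168),("shelfR",(500,358),.168)]:
    print(nm,f(*p),ray(c,f(*p),z))
E
```

```text
top0 [180.32 172.12 172.44]
((187.09674072265625, 259.3072814941406), (20.789222717285156, 21.05600929260254), 146.84515380859375) [0.4968 0.281  0.071 ]
top0 [181.48 173.08 173.48]
((369.7054138183594, 215.443359375), (19.174867630004883, 21.86716079711914), 97.92046356201172) [ 0.5827 -0.0812  0.078 ]
scene0 [185.32 180.48 180.56]
((458.8357849121094, 252.36468505859375), (17.48733901977539, 23.33326530456543), 100.36270141601562) [0.4959 0.2789 0.071 ]
scene0 [173.4  169.   169.16]
((271.775390625, 246.57449340820312), (17.412986755371094, 21.307392120361328), 90.9229965209961) [ 0.5822 -0.0833  0.078 ]
FL (294.15909090909093, 224.94117647058823) [0.5698 0.0711 0.028 ]
FR (382.34090909090907, 237.2941176470588) [ 0.5438 -0.1108  0.028 ]
div12 front (325.52272727272725, 224.05882352941177) [0.5715 0.0062 0.028 ]
div12 back (339.1590909090909, 115.23529411764707) [ 0.8012 -0.0227  0.028 ]
div23 f (352.79545454545456, 229.94117647058823) [ 0.5592 -0.0501  0.028 ]
div23 b (365.29545454545456, 119.64705882352942) [ 0.7914 -0.0774  0.028 ]
outL f (298.70454545454544, 222.58823529411762) [0.5747 0.0617 0.028 ]
outR f (380.52272727272725, 232.88235294117646) [ 0.553  -0.1071  0.028 ]
shelfL (294.3863636363636, 162.29411764705884) [0.6689 0.0623 0.168 ]
shelfR (398.25, 174.94117647058823) [ 0.6448 -0.1262  0.168 ]
```

```bash
cat >> h.py <<'E'
def tool(o): return np.array(o["ee_pos"]),Ro.from_euler("xyz",o["eef_rot"])
def goal(p,yaw,lean,mode):
    # grasp-point p -> TCP pose; lean toward robot (body on -f side)
    f=np.array([np.cos(yaw),np.sin(yaw),0]);up=np.array([0,0,1.]);l=np.cross(up,f)
    z=np.sin(lean)*f-np.cos(lean)*up; y=l if mode=="A" else -l
    R=np.stack([np.cross(y,z),y,z],1); return np.array(p)+R[:,2]*.0188,Ro.from_matrix(R)
def rel(o,P,R):
    p0,R0=tool(o); d=R0.inv().apply(P-p0)/.5; rv=(R0.inv()*R).as_rotvec()/(np.pi/2)
    return np.round(np.r_[rv,d],3)
E
python3 - <<'E'
from h import *
from station import get_obs
np.set_printoptions(precision=4,suppress=True)
o=get_obs();c=load("wrist0");p,R=tool(o)
Rc=cv2.Rodrigues(np.array(c["rvec"]))[0];C=-Rc.T@np.array(c["tvec"]).ravel()
print("cam in tool",R.inv().apply(C-p),"cam axes cols in tool\n",R.inv().as_matrix()@Rc.T)
for m in "AB":
    yaw=np.arctan2(.28,.496)
    P,Rg=goal([.4963,.28,.20],yaw,np.radians(25),m); print(m,rel(o,P,Rg))
    for w in ([.38,-.25,.2],[.42,0,.2]):
        P,Rg=goal(w,np.arctan2(w[1],w[0]),np.radians(25),m); print(m,rel(o,P,Rg))
E
```

```text
cam in tool [ 0.0754  0.0006 -0.1997] cam axes cols in tool
 [[ 0.     -0.9659 -0.259 ]
 [ 1.      0.0001 -0.0002]
 [ 0.0002 -0.259   0.9659]]
A [ 0.425 -0.012  1.915  1.153 -1.17   0.004]
A [-0.292 -0.167 -1.316  0.473 -0.304  0.004]
A [-0.372 -0.086 -1.676  0.77  -0.725  0.004]
B [ 0.008  0.278 -0.038  1.153 -1.17   0.004]
B [-0.144  0.253  0.648  0.473 -0.304  0.004]
B [-0.063  0.273  0.284  0.77  -0.725  0.004]
```

Call:
servo_tool(moves=[[[-0.063,0.273,0.284,0.77,-0.725,0.0,0],[-0.063,0.273,0.284,0.77,-0.725,0.0,0],[-0.063,0.273,0.284,0.77,-0.725,0.0,0],[-0.063,0.273,0.284,0.77,-0.725,0.0,0],[-0.063,0.273,0.284,0.77,-0.725,0.0,0],[-0.063,0.273,0.284,0.77,-0.725,0.0,0],[-0.063,0.273,0.284,0.77,-0.725,0.0,0],[-0.063,0.273,0.284,0.77,-0.725,0.0,0],[-0.063,0.273,0.284,0.77,-0.725,0.0,0],[-0.063,0.273,0.284,0.77,-0.725,0.0,0],[-0.063,0.273,0.284,0.77,-0.725,0.0,0],[-0.063,0.273,0.284,0.77,-0.725,0.0,0]]], squeeze=45)

```text
time_s: 1.15
ee_pos: [0.4133, -0.0388, 0.1853]
eef_rot: [-3.141, -0.437, -0.001]
force: [0.9, -0.2, 0.1]
grip_width: 0.0941
```

```bash
python3 - <<'E'
from h import *
from station import get_obs
o=get_obs();print(o["ee_pos"],o["eef_rot"],o["qpos"],o["force"])
for z in (.16,.13):
    P,Rg=goal([.4963,.28,z],np.arctan2(.28,.496),np.radians(25),"B"); print(rel(o,P,Rg))
E
```

```text
[ 0.41330654 -0.03877712  0.18531011] [-3.14100668e+00 -4.37341047e-01 -8.83504686e-04] [-0.25851462 -0.29185083  2.18001812  0.14695044  0.83435338  1.23738659] [ 0.94311197 -0.19659093  0.11980219]
[ 0.138 -0.001 -0.297  0.127 -0.645  0.153]
[ 0.138 -0.001 -0.297  0.101 -0.645  0.207]
```

Call:
servo_tool(moves=[[[0.138,-0.001,-0.297,0.127,-0.645,0.153,0],[0.138,-0.001,-0.297,0.127,-0.645,0.153,0],[0.138,-0.001,-0.297,0.127,-0.645,0.153,0],[0.138,-0.001,-0.297,0.127,-0.645,0.153,0],[0.138,-0.001,-0.297,0.127,-0.645,0.153,0],[0.138,-0.001,-0.297,0.127,-0.645,0.153,0],[0.138,-0.001,-0.297,0.127,-0.645,0.153,0],[0.138,-0.001,-0.297,0.127,-0.645,0.153,0],[0.138,-0.001,-0.297,0.127,-0.645,0.153,0],[0.138,-0.001,-0.297,0.127,-0.645,0.153,0],[0.138,-0.001,-0.297,0.127,-0.645,0.153,0],[0.138,-0.001,-0.297,0.127,-0.645,0.153,0]]])

```text
time_s: 2.15
ee_pos: [0.5033, 0.2825, 0.1433]
eef_rot: [3.141, -0.436, 0.513]
force: [-0.5, -0.4, -0.6]
grip_width: 0.0939
```

```bash
python3 - <<'E'
from h import *
from station import get_obs,camera
c=camera("wrist");pickle.dump(c,open("pics/wrist1.pkl","wb"));o=get_obs()
im=c["color"][:,:,::-1].copy()
print(o["ee_pos"],o["eef_rot"],o["qpos"],o["time_s"])
q=proj(c,[[.4963,.28,.071]])[0];print(q)
cv2.circle(im,tuple(int(v) for v in q),3,(0,0,255),-1)
cv2.imwrite("pics/wrist1.png",im)
E
```

```text
[0.5034742  0.28238349 0.14346605] [ 3.14114156 -0.43616813  0.51258504] [0.43040081 0.16182839 1.86190095 0.05422096 0.68367486 1.45422606] 2.2
[317.24454702 284.81174195]
```

View pics/wrist1.png

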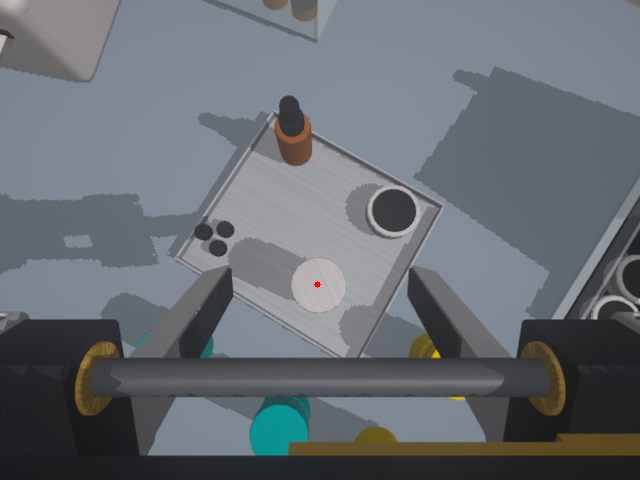

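```bash
python3 - <<'E'
from h import *
from station import get_obs
o=get_obs()
for z in (.08,.046):
    P,Rg=goal([.4963,.28,z],np.arctan2(.28,.496),np.radians(25),"B"); print(P,rel(o,P,Rg))
E
```

```text
[0.50321889 0.28390583 0.06296141] [ 0.001  0.    -0.001 -0.067 -0.003  0.146]
[0.50321889 0.28390583 0.02896141] [ 0.001  0.    -0.001 -0.096 -0.003  0.208]
```

Call:
servo_tool(moves=[[[0,0,0,-0.033,-0.003,0.073,0.2],[0,0,0,-0.067,-0.003,0.146,0.2],[0,0,0,-0.085,-0.003,0.185,0.2],[0,0,0,-0.096,-0.003,0.208,0.2],[0,0,0,-0.096,-0.003,0.208,0.2],[0,0,0,-0.096,-0.003,0.208,0.2]]])

```text
time_s: 2.7
ee_pos: [0.5034, 0.2829, 0.0294]
eef_rot: [3.141, -0.436, 0.511]
force: [0.0, 0.5, 0.7]
grip_width: 0.0749
```

Call:
servo_tool(moves=[[[0,0,0,0,0,0,1],[0,0,0,0,0,0,1],[0,0,0,0,0,0,1],[0,0,0,0,0,0,1],[0,0,0,0,0,0,1],[0,0,0,0,0,0,1],[0,0,0,0,0,0,1],[0,0,0,0,0,0,1]]])

```text
time_s: 3.37
ee_pos: [0.5037, 0.2831, 0.0298]
eef_rot: [3.141, -0.437, 0.511]
force: [-0.8, -0.3, 5.1]
grip_width: 0.0433
```

```bash
python3 - <<'E'
from h import *
from station import get_obs,camera
c=camera("wrist");o=get_obs()
print(o["ee_pos"],o["eef_rot"],o["grip_width"],o["force"],o["time_s"])
cv2.imwrite("pics/wrist2.png",c["color"][:,:,::-1])
# lift: foot to z 0.105 => +0.10
P,R=tool(o); print(rel(o,P+[0,0,.12],R))
E
```

```text
[0.50371889 0.283116   0.02980643] [ 3.14105006 -0.43698699  0.51124045] 0.04309628481042106 [-1.69123262  0.24118929  5.67740449] 3.4167
[ 0.     0.     0.     0.102  0.    -0.217]
```

View pics/wrist2.png

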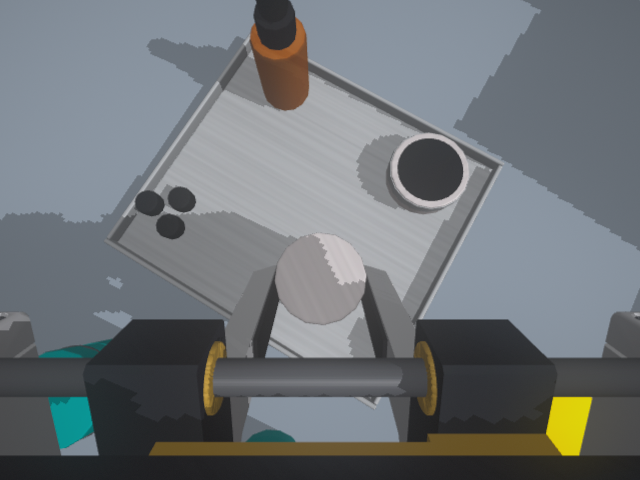

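Call:
servo_tool(moves=[[[0,0,0,0.026,0,-0.055,1],[0,0,0,0.06,0,-0.128,1],[0,0,0,0.102,0,-0.217,1],[0,0,0,0.102,0,-0.217,1],[0,0,0,0.102,0,-0.217,1]]])

```text
time_s: 3.83
ee_pos: [0.5049, 0.2838, 0.1525]
eef_rot: [3.141, -0.442, 0.512]
force: [-0.0, 0.1, -1.2]
grip_width: 0.0432
```

```bash
python3 - <<'E'
from h import *
from station import get_obs,camera
c=camera("wrist");o=get_obs()
print(o["ee_pos"],o["eef_rot"],o["grip_width"],o["force"],o["time_s"])
cv2.imwrite("pics/wrist3.png",c["color"][:,:,::-1])
pickle.dump(c,open("pics/wrist3.pkl","wb"))
P,Rg=goal([.5657,-.0798,.154],-.127,np.radians(25),"B"); print(P,rel(o,P,Rg))
E
```

```text
[0.50389143 0.28331256 0.14977663] [ 3.14096642 -0.43773001  0.51137311] 0.04285282723061226 [ 0.45817528  0.10800176 -1.81094471] 3.8833
[ 0.57358124 -0.08080633  0.13696141] [-0.172 -0.001  0.368 -0.224  0.703 -0.076]
```

View pics/wrist3.png

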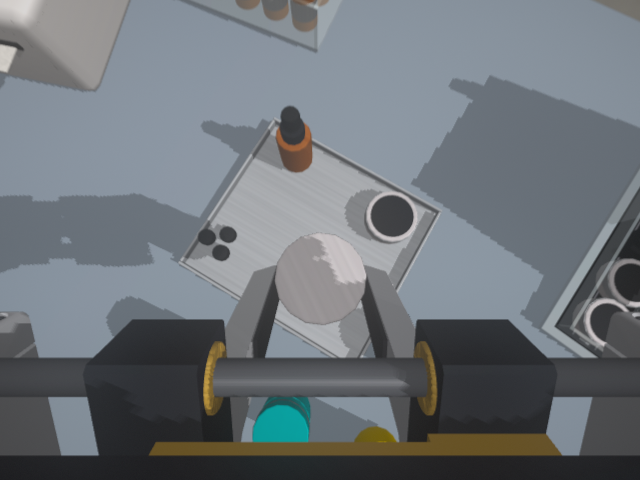

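Call:
servo_tool(moves=[[[-0.172,0,0.368,-0.224,0.703,-0.076,1],[-0.172,0,0.368,-0.224,0.703,-0.076,1],[-0.172,0,0.368,-0.224,0.703,-0.076,1],[-0.172,0,0.368,-0.224,0.703,-0.076,1],[-0.172,0,0.368,-0.224,0.703,-0.076,1],[-0.172,0,0.368,-0.224,0.703,-0.076,1],[-0.172,0,0.368,-0.224,0.703,-0.076,1],[-0.172,0,0.368,-0.224,0.703,-0.076,1],[-0.172,0,0.368,-0.224,0.703,-0.076,1],[-0.172,0,0.368,-0.224,0.703,-0.076,1],[-0.172,0,0.368,-0.224,0.703,-0.076,1],[-0.172,0,0.368,-0.224,0.703,-0.076,1]]])

```text
time_s: 4.88
ee_pos: [0.5723, -0.0803, 0.1348]
eef_rot: [-3.141, -0.435, -0.128]
force: [0.6, 0.4, -1.3]
grip_width: 0.0429
```

```bash
python3 - <<'E'
from h import *
from station import get_obs,camera
o=get_obs()
print(o["ee_pos"],o["eef_rot"],o["qpos"],o["grip_width"],o["force"],o["time_s"])
for n in ("wrist","scene","top"):
    c=camera(n)
    cv2.imwrite(f"pics/{n}4.png",c["color"][:,:,::-1]); pickle.dump(c,open(f"pics/{n}4.pkl","wb"))
a=cv2.imread("pics/scene4.png");cv2.imwrite("pics/s4.png",cv2.resize(a[200:390,170:360],None,fx=3,fy=3,interpolation=2))
E
```

```text
[ 0.57232174 -0.08034983  0.13477587] [-3.14130288 -0.43454199 -0.12750413] [-0.22334011  0.17561613  1.86776008  0.06567409  0.66650178  1.43217142] 0.042921101194402504 [ 0.61347842  0.43537552 -1.29816605] 4.8833
```

View pics/wrist4.png

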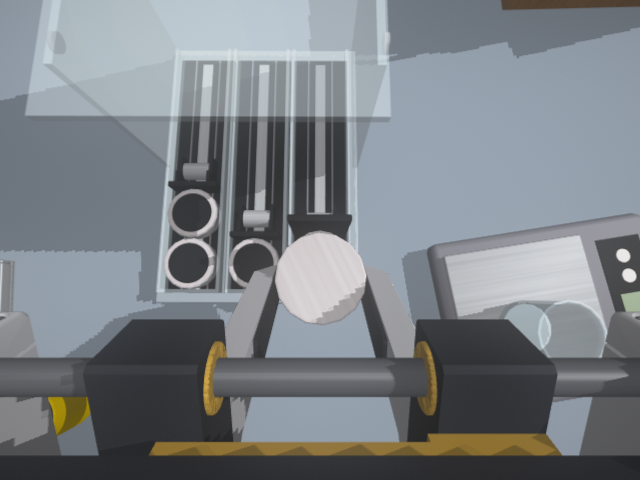

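View pics/s4.png

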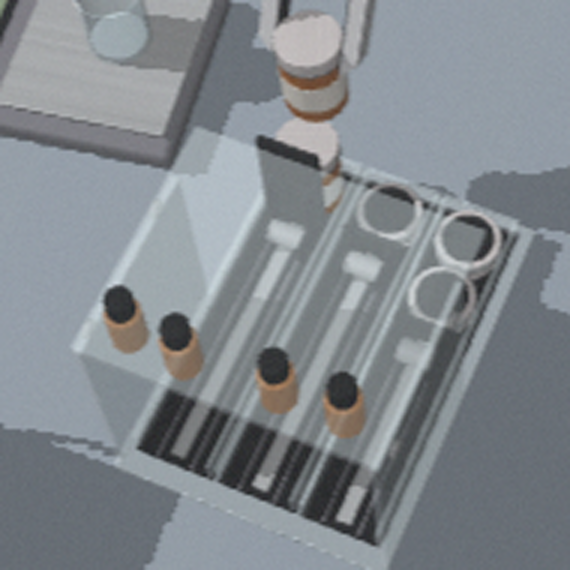

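View pics/top4.png

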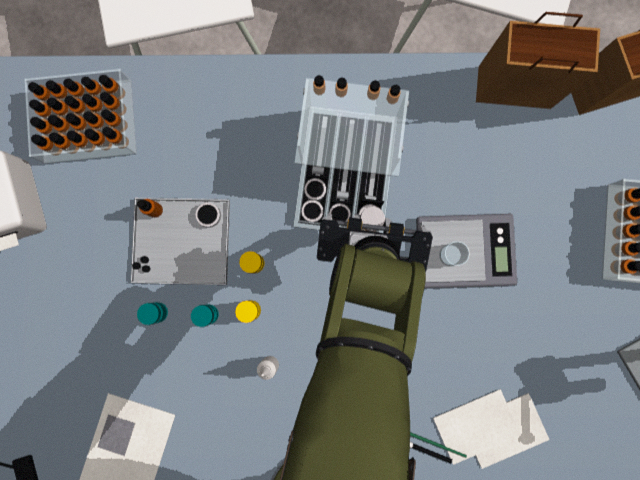

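```bash
python3 - <<'E'
import cv2
a=cv2.imread("pics/wrist4.png");cv2.imwrite("pics/w4a.png",cv2.resize(a[40:240,260:400],None,fx=4,fy=3,interpolation=2))
E
```

```text
(no output)
```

View pics/w4a.png

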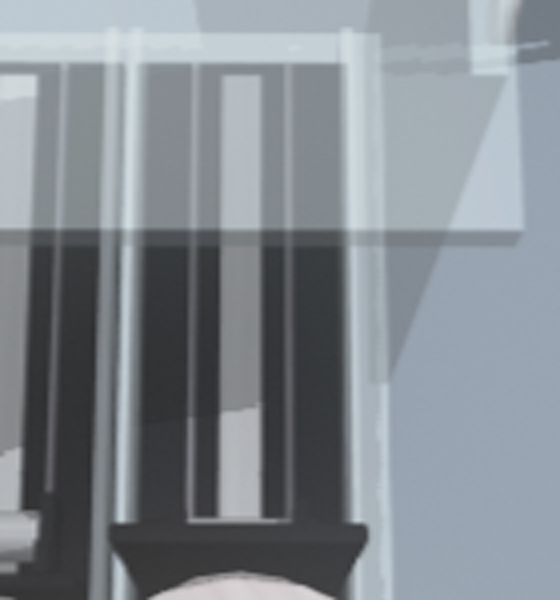

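```bash
python3 - <<'E'
from h import *
np.set_printoptions(precision=4,suppress=True)
c=load("wrist4");g=lambda x,y:(260+(x-1.5)/4,40+(y-1)/3)
d=np.array([np.cos(-.127),np.sin(-.127),0]);l=np.array([-d[1],d[0],0])
o0=np.array([.5607,-.0792,0])
for nm,p,z in [("ptopfront",(239,541),.110),("ptopback",(239,523),.110),("pl",(111,525),.110),("pr",(367,525),.110),("strip b",(242,80),.010),("strip f",(240,510),.010),("divL f",(132,500),.028),("divL b",(140,70),.028),("divR f",(350,500),.028),("divR b",(345,70),.028),("shelf l",(10,235),.168),("shelf r",(522,235),.168)]:
    P=ray(c,g(*p),z); print(nm,P,"lane",(P-o0)@d,(P-o0)@l)
E
```

```text
ptopfront [ 0.6069 -0.085   0.11  ] lane 0.04656230346138566 0.00013944443409799335
ptopback [ 0.611  -0.0855  0.11  ] lane 0.050711335849274355 0.00013860529166471978
pl [ 0.6133 -0.0639  0.11  ] lane 0.050257214095357806 0.021795603934210556
pr [ 0.6078 -0.1069  0.11  ] lane 0.05024104520922636 -0.021518451291707246
strip b [ 0.7892 -0.109   0.01  ] lane 0.23041765560360827 -0.0005753496689393361
strip f [ 0.6379 -0.0891  0.01  ] lane 0.07786042065496654 -7.889853007400363e-06
divL f [ 0.6399 -0.0644  0.028 ] lane 0.07665264202217202 0.02466541370143512
divL b [ 0.7836 -0.0829  0.028 ] lane 0.22156777211971543 0.024521047494666562
divR f [ 0.6335 -0.1139  0.028 ] lane 0.07663412201215733 -0.02514900003981172
divR b [ 0.7772 -0.1329  0.028 ] lane 0.2215504551901525 -0.025869898241638753
shelf l [ 0.6541 -0.0601  0.168 ] lane 0.09026844832850761 0.030815549242336242
shelf r [ 0.6454 -0.1282  0.168 ] lane 0.09024405148052904 -0.03792063229356892
```

```bash
python3 - <<'E'
from h import *
from station import get_obs
np.set_printoptions(precision=4,suppress=True)
c=load("wrist4");o=get_obs()
p,R=tool(o);g=p-R.as_matrix()[:,2]*.0188;print("grasp",g)
im=c["color"].astype(int); v,u=275,315
ref=im[v-3:v+4,u-3:u+4].mean((0,1));m=(np.abs(im-ref).max(2)<28).astype(np.uint8)
_,lb=cv2.connectedComponents(m);mm=(lb==lb[v,u]).astype(np.uint8)
ct=max(cv2.findContours(mm,0,1)[0],key=cv2.contourArea);e=cv2.fitEllipse(cv2.convexHull(ct));print(e)
L=ray(c,e[0],g[2]-.0438+.068);print("lid",L)
d=np.array([np.cos(-.127),np.sin(-.127),0]);l=np.array([-d[1],d[0],0]);o0=np.array([.5622,-.0794,0])
print((g-o0)@d,(g-o0)@l,(L-o0)@d,(L-o0)@l, "foot z",g[2]-.0438)
print(get_obs()["ee_pos"])
for x,foot in [(.005,.088),(.072,.088),(.072,.05),(.0705,.013),(.069,.0105)]:
    P,Rg=goal(o0+d*x+[0,0,foot+.0438],-.127,np.radians(25),"B");print(x,foot,rel(o,P,Rg))
E
```

```text
grasp [ 0.5651 -0.0784  0.1532]
((331.2494812011719, 244.95884704589844), (91.2552261352539, 162.0832061767578), 26.23589515686035)
lid [ 0.58   -0.0873  0.1774]
0.0027297474529421454 0.0013409872120998887 0.018623386786885392 -0.005586039758895388 foot z 0.10944186737427056
[ 0.573  -0.0794  0.1362]
0.005 0.088 [-0.    -0.     0.001 -0.014  0.003  0.041]
0.072 0.088 [-0.    -0.     0.001  0.107  0.003  0.097]
0.072 0.05 [-0.    -0.     0.001  0.075  0.003  0.166]
0.0705 0.013 [-0.    -0.     0.001  0.041  0.003  0.232]
0.069 0.0105 [-0.    -0.     0.001  0.036  0.003  0.235]
```

```bash
python3 - <<'E'
from h import *
from station import get_obs
np.set_printoptions(precision=4,suppress=True)
c=load("wrist4");o=get_obs()
d=np.array([np.cos(-.127),np.sin(-.127),0]);l=np.array([-d[1],d[0],0]);o0=np.array([.5622,-.0794,0])
for px in [(321,278),(321,232),(321,325),(276,278),(366,278)]:
    L=ray(c,px,.1776);print("lid",L,(L-o0)@d,(L-o0)@l)
for x,foot in [(.004,.0855),(.073,.0855)]:
    P,Rg=goal(o0+d*x+[0,0,foot+.0438],-.127,np.radians(25),"B");print(x,foot,rel(o,P,Rg))
E
```

```text
lid [ 0.565  -0.0804  0.1776] 0.002941233597028408 -0.0006745194289922265
lid [ 0.5868 -0.0832  0.1776] 0.02488284376506071 -0.0006959860276097453
lid [ 0.5438 -0.0777  0.1776] -0.018509833131886706 -0.0006535327540918536
lid [ 0.5677 -0.0595  0.1776] 0.002949358992257619 0.02046280150450602
lid [ 0.5623 -0.1014  0.1776] 0.002933108076468362 -0.021812166396597457
0.004 0.0855 [-0.    -0.     0.001 -0.018  0.003  0.044]
0.073 0.0855 [-0.    -0.     0.001  0.107  0.003  0.103]
```

Call:
servo_tool(moves=[[[0,0,0,-0.018,0.003,0.044,1],[0,0,0,-0.018,0.003,0.044,1],[0,0,0,-0.018,0.003,0.044,1],[0,0,0,-0.018,0.003,0.044,1]]])

```text
time_s: 5.37
ee_pos: [0.5741, -0.0805, 0.1132]
eef_rot: [3.142, -0.437, -0.124]
force: [1.0, 0.1, -1.1]
grip_width: 0.0431
```

```bash
python3 - <<'E'
from h import *
from station import get_obs,camera
np.set_printoptions(precision=4,suppress=True)
c=camera("scene");o=get_obs()
p,R=tool(o);g=p-R.as_matrix()[:,2]*.0188;print(g[2]-.0438,o["eef_rot"],o["force"])
a=c["color"][:,:,::-1];cv2.imwrite("pics/s5.png",cv2.resize(a[200:390,170:360],None,fx=3,fy=3,interpolation=2))
d=np.array([np.cos(-.127),np.sin(-.127),0]);l=np.array([-d[1],d[0],0]);o0=np.array([.5622,-.0794,0])
print((g-o0)@d,(g-o0)@l)
for x,foot in [(.02,.0855),(.05,.0855),(.074,.0855)]:
    P,Rg=goal(o0+d*x+[0,0,foot+.0438],-.127,np.radians(25),"B");print(x,foot,rel(o,P,Rg))
E
```

```text
0.08670131786005308 [ 3.1415 -0.4379 -0.1246] [ 0.4693 -0.1035 -0.2875]
0.004199103268655045 0.00024309659910931242
0.02 0.0855 [-0.001 -0.001  0.001  0.028  0.001  0.016]
0.05 0.0855 [-0.001 -0.001  0.001  0.082  0.001  0.041]
0.074 0.0855 [-0.001 -0.001  0.001  0.125  0.001  0.061]
```

View pics/s5.png

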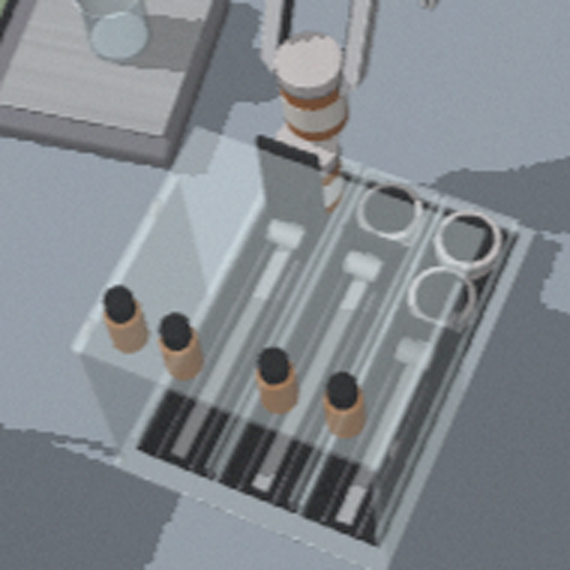

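Call:
servo_tool(moves=[[[0,0,0,0.015,0.001,0.008,1],[0,0,0,0.028,0.001,0.014,1],[0,0,0,0.042,0.001,0.021,1],[0,0,0,0.055,0.001,0.027,1],[0,0,0,0.068,0.001,0.034,1],[0,0,0,0.082,0.001,0.04,1],[0,0,0,0.096,0.001,0.046,1],[0,0,0,0.11,0.001,0.053,1],[0,0,0,0.125,0.001,0.06,1],[0,0,0,0.125,0.001,0.06,1],[0,0,0,0.125,0.001,0.06,1]]])

```text
time_s: 6.33
ee_pos: [0.6432, -0.0899, 0.1124]
eef_rot: [3.141, -0.437, -0.125]
force: [-4.3, -0.4, 0.7]
grip_width: 0.0431
```

```bash
cat > st.py <<'E'
from h import *
from station import get_obs,camera
import sys
np.set_printoptions(precision=4,suppress=True)
d=np.array([np.cos(-.127),np.sin(-.127),0]);l=np.array([-d[1],d[0],0]);o0=np.array([.5622,-.0794,0])
def snap(t,tg):
    for n in ("scene","wrist"):
        c=camera(n);pickle.dump(c,open(f"pics/{n}{t}.pkl","wb"));a=c["color"][:,:,::-1]
        cv2.imwrite(f"pics/{n}{t}.png",cv2.resize(a[200:390,170:360],None,fx=3,fy=3,interpolation=2) if n=="scene" else a)
    o=get_obs();p,R=tool(o);g=p-R.as_matrix()[:,2]*.0188
    print("t",o["time_s"],"foot",g[2]-.0438,o["eef_rot"],"F",o["force"],o["moment"],"lane",(g-o0)@d,(g-o0)@l,o["grip_width"])
    for x,foot in tg:
        P,Rg=goal(o0+d*x+[0,0,foot+.0438],-.127,np.radians(25),"B");print(x,foot,rel(o,P,Rg))
E
python3 - <<'E'
from st import *
snap(6,[(.073,.05),(.072,.02),(.071,.012)])
E
```

```text
t 6.4333 foot 0.08577528559083333 [ 3.1415 -0.4373 -0.1246] F [-4.1782 -0.7967 -0.5023] [-0.1001  1.0926 -0.1237] lane 0.07324057548573576 -0.00015736775706219792 0.04337291575665042
0.073 0.05 [-0.001 -0.001  0.001 -0.031 -0.     0.065]
0.072 0.02 [-0.001 -0.001  0.001 -0.058 -0.     0.118]
0.071 0.012 [-0.001 -0.001  0.001 -0.067 -0.     0.132]
```

View pics/scene6.png

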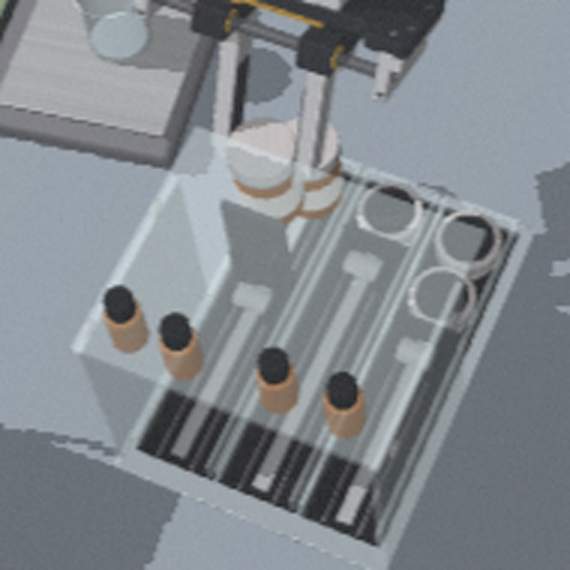

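View pics/wrist6.png

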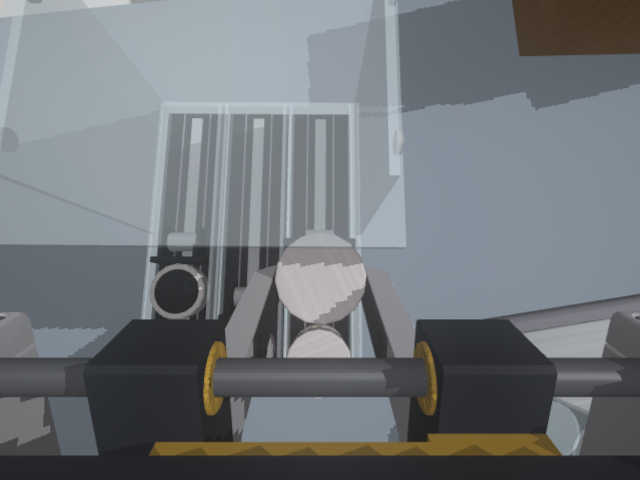

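```bash
python3 - <<'E'
from st import *
c=load("wrist6");a=c["color"][:,:,::-1]
cv2.imwrite("pics/w6.png",cv2.resize(a[220:370,250:390],None,fx=4,fy=4,interpolation=2))
for v in (323,326,329,333):
    P=ray(c,(319,v),.078);print(v,(P-o0)@d,(P-o0)@l)
for v in (231,325):
    P=ray(c,(321,v),.154);print(v,(P-o0)@d,(P-o0)@l)
c=load("scene6");a=c["color"][:,:,::-1]
cv2.imwrite("pics/s6.png",cv2.resize(a[220:320,210:310],None,fx=6,fy=6,interpolation=2))
E
```

```text
323 0.04801717305414716 -0.00016660966911891226
326 0.04606908436770049 -0.00017197638174798368
329 0.04412649575311575 -0.00017732794244620752
333 0.041544893084375596 -0.00018443989773961764
231 0.09669832959916297 -0.0011218248031598114
325 0.052474475429416134 -0.0012007313803822917
```

View pics/w6.png

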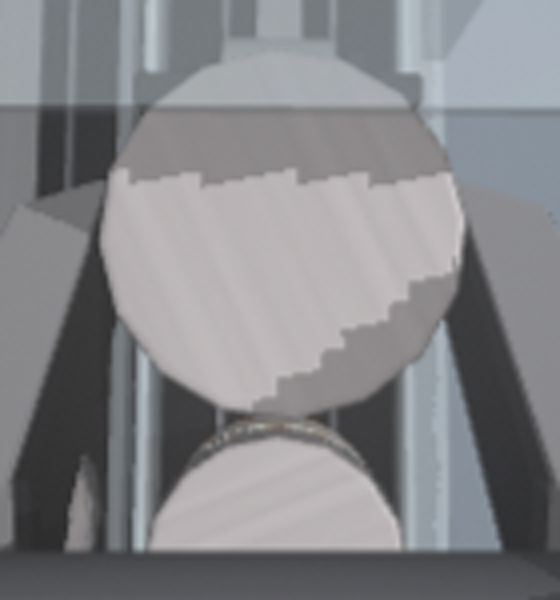

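View pics/s6.png

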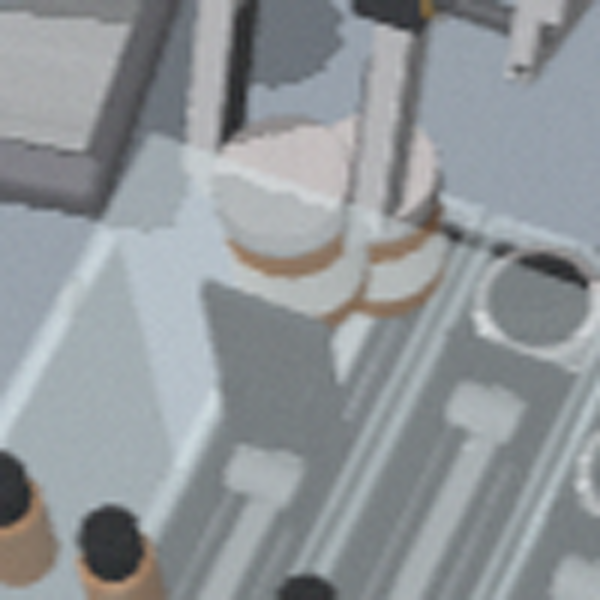

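Call:
servo_tool(moves=[[[0,0,0,-0.01,0,0.02,1],[0,0,0,-0.02,0,0.042,1],[0,0,0,-0.03,0,0.065,1],[0,0,0,-0.04,0,0.085,1],[0,0,0,-0.05,0,0.105,1],[0,0,0,-0.056,0,0.119,1],[0,0,0,-0.056,0,0.119,1],[0,0,0,-0.056,0,0.119,1]]])

```text
time_s: 7.1
ee_pos: [0.6418, -0.0896, 0.0456]
eef_rot: [-3.141, -0.435, -0.125]
force: [-4.5, 0.6, -3.8]
grip_width: 0.0427
```

```bash
python3 - <<'E'
from st import *
snap(7,[(.073,.013),(.073,.011),(.067,.0105),(.0665,.0095)])
E
```

```text
t 7.2 foot 0.019811029852227942 [ 3.1415 -0.4363 -0.1246] F [-3.6979  0.6008 -4.507 ] [0.2328 1.3012 0.0969] lane 0.07276413213464038 -0.00011479317983036288 0.04291646515566182
0.073 0.013 [-0.001  0.     0.001 -0.005 -0.     0.013]
0.073 0.011 [-0.001  0.     0.001 -0.007 -0.     0.016]
0.067 0.0105 [-0.001  0.     0.001 -0.018 -0.     0.012]
0.0665 0.0095 [-0.001  0.     0.001 -0.02  -0.     0.013]
```

View pics/wrist7.png

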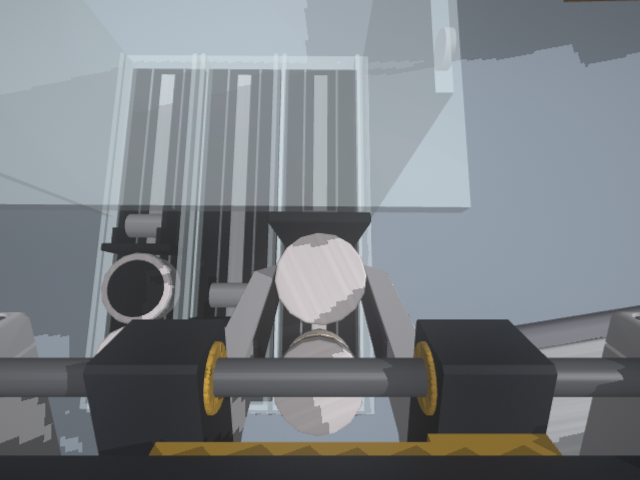

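View pics/scene7.png

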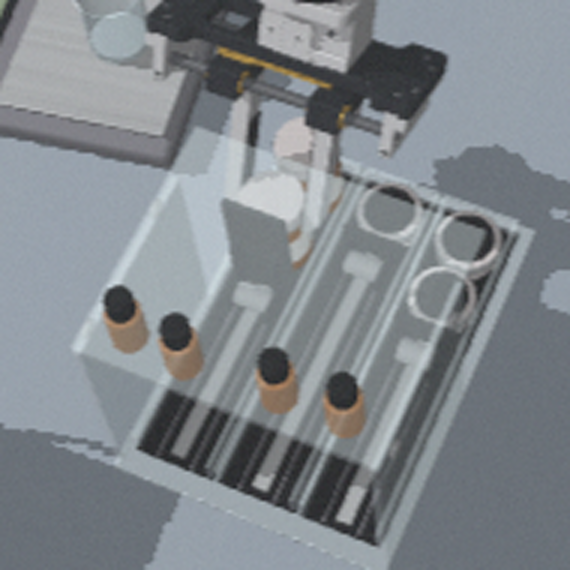

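Call:
servo_tool(moves=[[[0,0,0,-0.003,0,0.008,1],[0,0,0,-0.006,0,0.014,1],[0,0,0,-0.007,0,0.017,1],[0,0,0,-0.007,0,0.017,1],[0,0,0,-0.007,0,0.017,1]]])

```text
time_s: 7.62
ee_pos: [0.6426, -0.0898, 0.0373]
eef_rot: [3.142, -0.436, -0.125]
force: [-4.0, -0.0, -1.3]
grip_width: 0.0428
```

```bash
python3 - <<'E'
from st import *
snap(8,[(.0665,.0105),(.065,.0105),(.0665,.0095)])
c=load("wrist8")
a=c["color"][:,:,::-1];cv2.imwrite("pics/w8.png",cv2.resize(a[200:360,250:390],None,fx=3.5,fy=3.5,interpolation=2))
E
```

```text
t 7.7167 foot 0.010565039650399968 [ 3.1416 -0.436  -0.1246] F [-3.5197 -0.0609 -1.3602] [ 0.1237  1.0058 -0.0702] lane 0.07308647065255124 -0.00013922944016184262 0.043301143675038845
0.0665 0.0105 [-0.001  0.     0.001 -0.012 -0.    -0.005]
0.065 0.0105 [-0.001  0.     0.001 -0.015 -0.    -0.007]
0.0665 0.0095 [-0.001  0.     0.001 -0.013 -0.    -0.004]
```

View pics/w8.png

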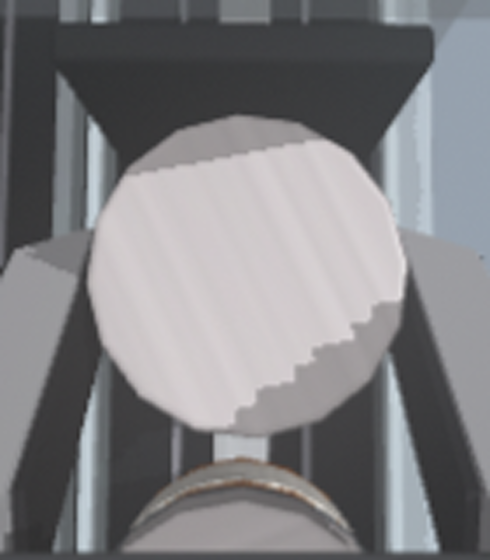

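Call:
servo_tool(moves=[[[0,0,0,-0.004,0,-0.002,1],[0,0,0,-0.008,0,-0.003,1],[0,0,0,-0.011,0,-0.004,1],[0,0,0,-0.014,0,-0.006,1],[0,0,0,-0.014,0,-0.006,1]]])

```text
time_s: 8.13
ee_pos: [0.635, -0.0888, 0.0373]
eef_rot: [3.142, -0.437, -0.125]
force: [-2.5, -0.1, 0.3]
grip_width: 0.0432
```

```bash
python3 - <<'E'
from st import *
snap(9,[(.0655,.0105),(.065,.0095),(.065,.0085)])
c=load("wrist9")
a=c["color"][:,:,::-1];cv2.imwrite("pics/w9.png",cv2.resize(a[200:360,250:390],None,fx=3.5,fy=3.5,interpolation=2))
E
```

```text
t 8.2333 foot 0.010495866702038968 [ 3.1415 -0.4363 -0.1246] F [-4.8905 -0.0236  1.263 ] [0.2185 0.6815 0.0405] lane 0.0655186711923358 -0.00016044763494768552 0.04295332234555775
0.0655 0.0105 [-0.001  0.     0.001 -0.    -0.    -0.   ]
0.065 0.0095 [-0.001  0.     0.001 -0.002 -0.     0.001]
0.065 0.0085 [-0.001  0.     0.001 -0.003 -0.     0.003]
```

View pics/w9.png

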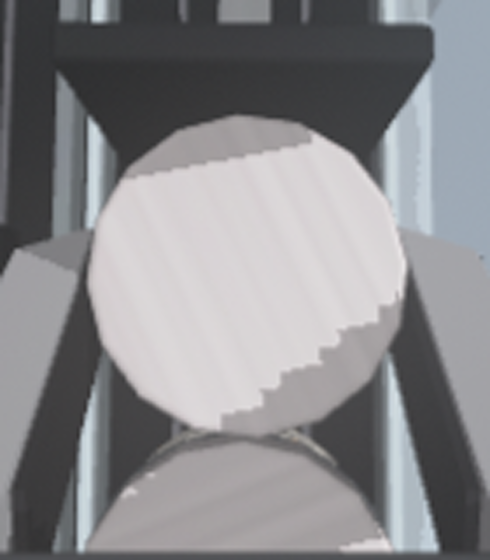

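Call:
servo_tool(moves=[[[0,0,0,-0.001,0,0.001,1],[0,0,0,-0.002,0,0.002,1],[0,0,0,-0.002,0,0.002,1]]], squeeze=20)

```text
time_s: 8.48
ee_pos: [0.6353, -0.0888, 0.0369]
eef_rot: [3.141, -0.438, -0.125]
force: [-4.1, 2.0, 7.3]
grip_width: 0.0437
```

```bash
python3 - <<'E'
from st import *
snap(10,[])
E
```

```text
t 8.5833 foot 0.010039585513758033 [ 3.1414 -0.4381 -0.1245] F [-5.2351  1.8213  7.6169] [0.2163 0.5347 0.0581] lane 0.06562636285502768 -0.00011927278575398455 0.04380113815155217
```

Call:
servo_tool(moves=[[[0,0,0,0,0,-0.001,0.5],[0,0,0,0,0,-0.001,0.46],[0,0,0,0,0,-0.001,0.44],[0,0,0,0,0,-0.001,0.44],[0,0,0,0,0,-0.001,0.44],[0,0,0,0,0,-0.001,0.44]]])

```text
time_s: 9.08
ee_pos: [0.635, -0.0888, 0.0372]
eef_rot: [3.141, -0.438, -0.125]
force: [-0.1, 0.1, 1.2]
grip_width: 0.0528
```

```bash
python3 - <<'E'
from st import *
snap(11,[])
c=load("wrist11")
a=c["color"][:,:,::-1];cv2.imwrite("pics/w11.png",cv2.resize(a[200:360,250:390],None,fx=3.5,fy=3.5,interpolation=2))
E
```

```text
t 9.1833 foot 0.010474706957444062 [ 3.1414 -0.4381 -0.1244] F [ 0.4244  0.1742 -0.2568] [0.0665 0.2385 0.0334] lane 0.06545635099956665 -0.00012303496413577355 0.05264652301529923
```

View pics/w11.png

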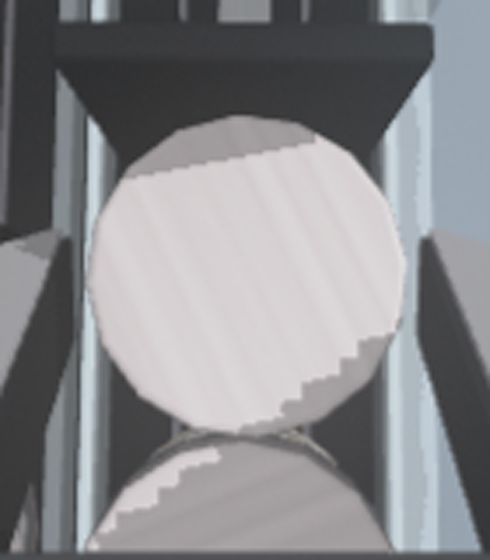

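View pics/scene11.png

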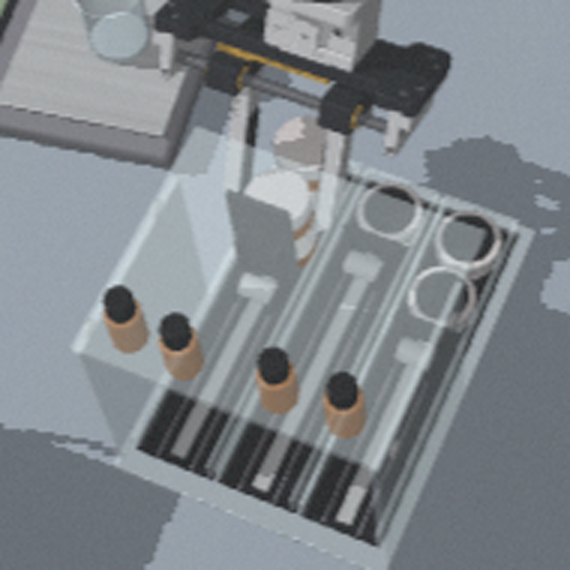

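Call:
servo_tool(moves=[[[0,0,0,0,0,-0.03,0.44],[0,0,0,0,0,-0.07,0.44],[0,0,0,0,0,-0.13,0.44],[0,0,0,0,0,-0.19,0.44],[0,0,0,0,0,-0.26,0.44],[0,0,0,0,0,-0.32,0.44],[0,0,0,-0.1,0,-0.4,0.44],[0,0,0,-0.15,0,-0.46,0.44],[0,0,0,-0.15,0,-0.46,0.44],[0,0,0,-0.15,0,-0.46,0.44]]])

```text
time_s: 10.02
ee_pos: [0.4691, -0.068, 0.2158]
eef_rot: [3.141, -0.442, -0.124]
force: [0.3, 0.4, 0.3]
grip_width: 0.0527
```

```bash
python3 - <<'E'
from st import *
snap(12,[])
c=camera("top");a=c["color"][:,:,::-1];cv2.imwrite("pics/top12.png",a)
E
```

```text
t 10.1167 foot 0.18758547162397105 [ 3.1412 -0.44   -0.1247] F [-0.4601 -0.4985  0.5735] [0.0577 0.2123 0.0206] lane -0.09978987141250896 -0.0005954412240057244 0.052985980525717735
```

View pics/wrist12.png

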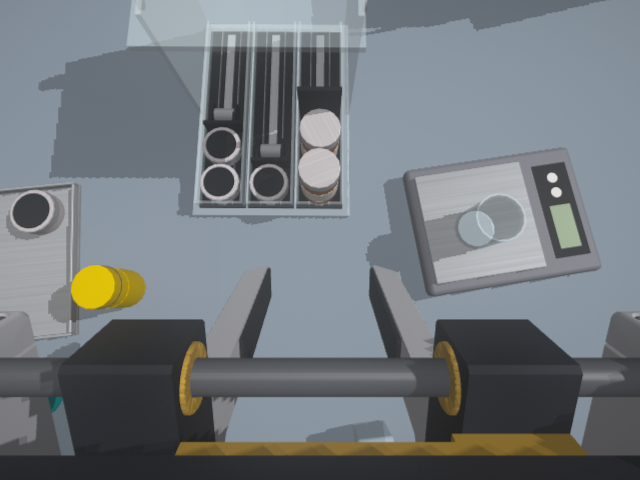

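View pics/scene12.png

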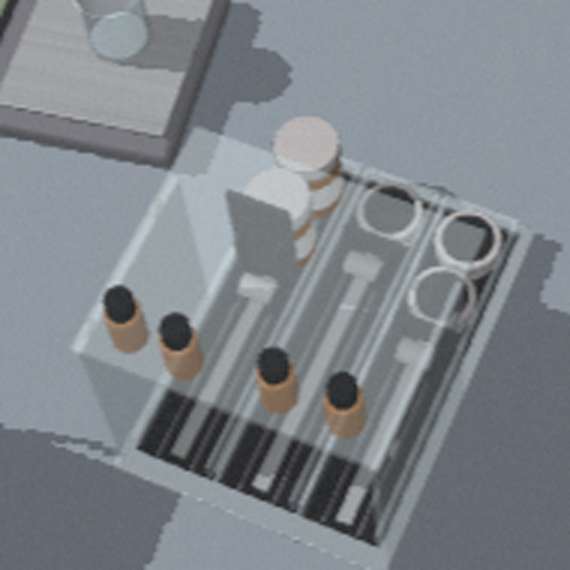

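View pics/top12.png

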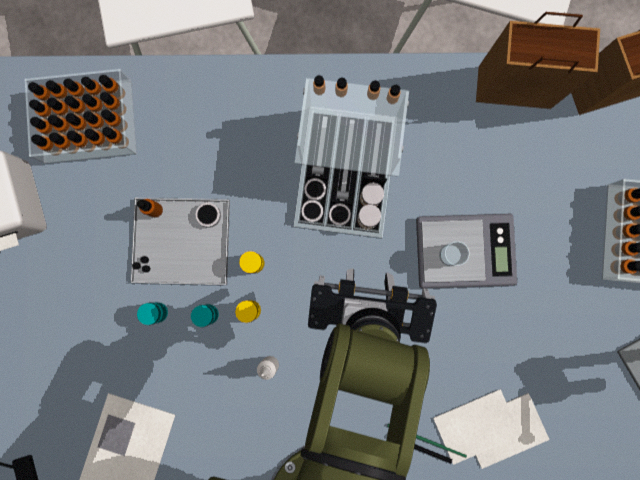

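The wrist view has both lids in the lane, the old one at (319,171) and the fresh one at (320,131), with the paddle behind. The top view shows nothing else moved. I'll do one numeric check before handing in.

```bash
python3 - <<'E'
from st import *
c=load("wrist12")
for n,px in (("old",(319.5,171)),("new",(320.5,130.5))):
    P=ray(c,px,.078);print(n,P,(P-o0)@d,(P-o0)@l)
a=c["color"][:,:,::-1];cv2.imwrite("pics/w12.png",cv2.resize(a[75:220,270:370],None,fx=5,fy=4,interpolation=2))
t0=cv2.imread("pics/top0.png").astype(int);t1=cv2.imread("pics/top12.png").astype(int)
D=(np.abs(t1-t0).max(2)>40).astype(np.uint8);n,lb,s,cc=cv2.connectedComponentsWithStats(D)
print([tuple(r) for r in s[1:] if r[4]>12])
E
```

```text
old [ 0.5804 -0.0823  0.078 ] 0.018413873771603678 -0.0006125733580733565
new [ 0.6242 -0.0889  0.078 ] 0.06272001974487239 -0.0015521214826589914
[(np.int32(369), np.int32(175), np.int32(9), np.int32(9), np.int32(42)), (np.int32(360), np.int32(179), np.int32(25), np.int32(29), np.int32(475)), (np.int32(384), np.int32(178), np.int32(3), np.int32(6), np.int32(13)), (np.int32(329), np.int32(208), np.int32(5), np.int32(7), np.int32(16)), (np.int32(152), np.int32(251), np.int32(54), np.int32(26), np.int32(671)), (np.int32(93), np.int32(270), np.int32(391), np.int32(210), np.int32(31721)), (np.int32(203), np.int32(289), np.int32(25), np.int32(15), np.int32(105)), (np.int32(247), np.int32(294), np.int32(8), np.int32(6), np.int32(17)), (np.int32(195), np.int32(300), np.int32(7), np.int32(5), np.int32(15)), (np.int32(236), np.int32(304), np.int32(23), np.int32(18), np.int32(264)), (np.int32(162), np.int32(322), np.int32(4), np.int32(8), np.int32(14)), (np.int32(205), np.int32(325), np.int32(29), np.int32(23), np.int32(204)), (np.int32(195), np.int32(327), np.int32(9), np.int32(7), np.int32(2
[... 1495 characters left out ...]
int32(11), np.int32(6), np.int32(14)), (np.int32(123), np.int32(386), np.int32(8), np.int32(7), np.int32(14)), (np.int32(57), np.int32(390), np.int32(5), np.int32(7), np.int32(13)), (np.int32(101), np.int32(393), np.int32(32), np.int32(13), np.int32(243)), (np.int32(63), np.int32(395), np.int32(12), np.int32(10), np.int32(27)), (np.int32(0), np.int32(409), np.int32(39), np.int32(49), np.int32(865)), (np.int32(414), np.int32(408), np.int32(5), np.int32(7), np.int32(13)), (np.int32(593), np.int32(416), np.int32(47), np.int32(64), np.int32(1781)), (np.int32(283), np.int32(454), np.int32(18), np.int32(20), np.int32(156)), (np.int32(320), np.int32(464), np.int32(58), np.int32(16), np.int32(439))]
```

View pics/w12.png

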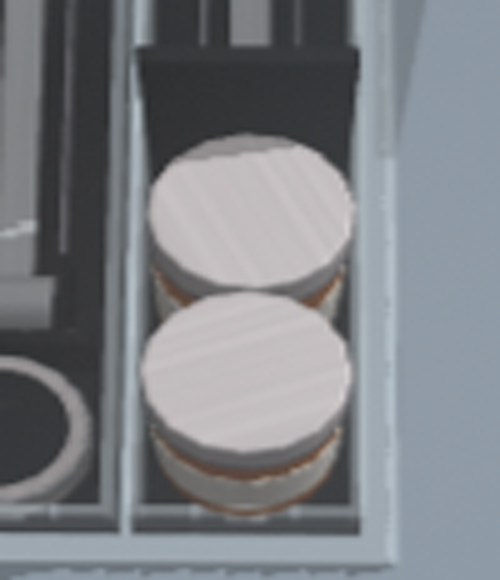

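The spacing is 44.3 mm. One small change shows near tin_c's left rim at (329,208), so I'll compare that spot before and after.

```bash
python3 - <<'E'
import cv2,numpy as np
a=cv2.imread("pics/top0.png")[165:240,290:390];b=cv2.imread("pics/top12.png")[165:240,290:390]
cv2.imwrite("pics/cmp.png",cv2.resize(np.hstack([a,b]),None,fx=4,fy=4,interpolation=2))
E
```

```text
(no output)
```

View pics/cmp.png

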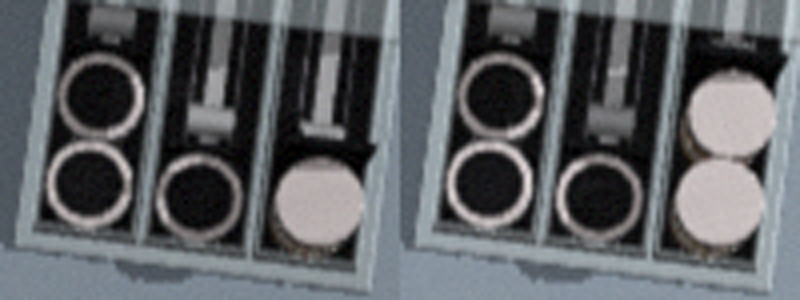

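The tins have not moved, and the change is only the paddle's shadow. Handing in.

```bash
python3 -c "
from station import hand_in,get_obs
print(hand_in(),get_obs()['time_s'])"
```

```text
the job is handed in; nothing more can be done
the job is handed in; nothing more can be done
```

I took the fresh amber jar from the tray with the gripper leaning 25°. With it I pressed the pusher back above the old jar's lid, lowered it behind the old jar, and slid it forward to touch. I set it on the lane floor before letting go (about 7.6 N at the wrist), and the robot's clock stood at about 10 s of the 48 s.

**Jars and pusher:** In the last pictures both jars stand upright. Their lids are 44.3 mm apart, against 44 mm expected, with the old jar in front at the lip and the pusher resting on the fresh one.

**Disagreement:** The last wrist view put both jars about 3.5 mm nearer the lip than their nominal places. The offset is the same for both, so I read it as calibration or lane-origin error and not a misplacement.

**Other things:** The tins, dropper, beaker and coloured look-alikes look the same as at the start. A small change near the tin in the middle lane turned out to be only a shadow.

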